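Load the board-test jig under its snap flap

TASK

Load the finned module into the empty test jig: flip the jig's spring flap open (press its side lever down past the snap point), lay the module flat in the nest with its fins up, then tip the flap back past its snap so it springs shut on the module. Work by feel and gently: the head's height is not known, and neither your fingers nor the module may ever load the jig with more than 20 N. Leave the two other modules where they lie.

Things in the scene. Friction and masses are not known exactly. Their poses are not given: they have to be found in the camera images.
- jig: Board-test jig, fixed. Origin on the bench under the nest's centre; x towards the hinge (away from the robot at yaw 0), y towards the side lever, z up. Its aluminium head stands on two posts, clamped at an unknown height h, 0 to 34 mm above the lowest setting: no pose tells h. All heights here are above the bench. Head plate: y to +-50 mm, x -65 to 50 mm, top at 50 mm + h.
- nest_below (a point): Point on the bench under the nest's centre, axes as the jig. Nest: a grey sprung platform, top at 56 mm + h, gives way by up to 5 mm at 1.5 N/mm after the first 1 N; pocket 84 x 44 mm, long side along x, between black lugs 9 mm higher: one 30 mm wide at each end, one 14 mm long near each corner of the long sides; the middle 50 mm of both long sides is open for fingers.
- hinge_below (a point): Point on the bench under the middle of the flap's hinge (65 mm in x from the nest's centre). Hinge axis along jig y, at height 78 mm + h. Flap: aluminium plate 60 mm wide (y +-30 mm), reaching 105 mm from the hinge, 5 mm of it above the hinge plane when shut; under it a rubber pad that presses lightly on a seated module.
- roller_below (a point): Point on the bench under the black roller (radius 7 mm, 10 mm wide) at the end of the side lever, flap shut: jig x 107, y 95 mm. The lever turns with the flap: arm 45 mm from the hinge axis, pointing away from the nest, 0.35 rad upwards. Roller top at 100.4 mm + h. It yields at about 6 N, then ever more easily, and snaps over when pushed 34 mm down.
- fork_below (a point): Point on the bench under the lever's rigid steel fork: two prongs 12 mm wide, 14 mm apart, along jig x from 35 to 125 mm, centred on y = 95 mm, straddling the roller's path. Fork top at height 60.4 mm + h, 40 mm below the roller's top as it is with the flap shut: a fingertip that presses on too far lands on it hard.
- flap (a joint): Flap angle in rad: 0 = shut (lying flat over the nest), 1.9 = open against its rear stop (standing up, leaning 0.33 rad back beyond the hinge). A damped over-centre spring drives it to the nearer stop: towards shut below about 0.78, towards open above, in about a second. On the open flap, about 5 N at 65 mm from the hinge starts to close it (more if pushed fast). Shut at the start.
- module: The module to load: an aluminium block with eight lengthwise cooling fins on top, 80 x 40 x 16 mm, 70 g (roughly), lying loose on the bench, fins up. Origin at its centre, half-way up; x along its 80 mm length, z up. Either end may go first in the nest; 2 mm play on each side.
- module_b: Another module, not to be touched: plain smooth aluminium block 55 x 45 x 18 mm, origin at its centre, x along the 55 mm side.
- module_c: Another module, not to be touched: black plastic block 60 x 30 x 14 mm with a brass connector at one end, origin at its centre, x along its length.
There are look-alikes about, which are no part of the job. What is shaped like the module but blue or turquoise is not meant.

How it is judged (in metres and radians):
On the way, in this order (a step that is already met when the one before it is completed fails the run):
1. the flap has snapped open against its rear stop (value of joint flap above 1.8 rad), for 0.2 s.
2. the module lies in the nest, let go, with the flap still open (value of joint flap above 1.5 rad and x of module in the frame of jig between -0.005 and 0.005 m and y of module in the frame of jig between -0.005 and 0.005 m and angle between module's own z axis and vertical below 0.08 rad and angle between the x axis of module and the x axis of jig, either way round below 0.12 rad and contact force between the fingers and module below 0.1 N and contact force between module and jig above 0.2 N), for 0.2 s.
At the end, for the whole second after the job is handed in: The flap is shut (within 0.04 rad of its stop) on the finned module, which lies at rest, flat (0.08 rad) and fins up, in the nest: centre within 5 mm of the nest's centre along each axis, its length along the nest's within 0.12 rad (value of joint flap below 0.04 rad and x of module in the frame of jig between -0.005 and 0.005 m and y of module in the frame of jig between -0.005 and 0.005 m and angle between module's own z axis and vertical below 0.08 rad and angle between the x axis of module and the x axis of jig, either way round below 0.12 rad and linear speed of module below 0.02 m/s); the robot touches nothing.
It fails at once if the robot loads the jig with more than 20 N (contact force between any of the fingers, the arm and jig above 20 N).
It fails at once if the module is pressed or dropped on the jig with more than 20 N (contact force between module and jig above 20 N).
It fails at once if one of the other modules is moved by more than 20 mm (distance of any of module_b, module_c from where it was at the start of the episode above 0.02 m).
It also fails if it takes over 64 s, if anything falls off the work surface, if the arm or the gripper's body presses on something with over 40 N, if the wrist force passes 120 N, or if a joint passes its speed limit or range.

ROBOT

A 6-joint arm with a two-finger parallel gripper is mounted at the origin on the work surface. World frame = base frame: x ahead of the robot, y to its left, z up, the work surface at z = 0. Lengths are in m, angles in degrees, forces in N, time in s.
With the tool pointing down it reaches from about 0.3 to 0.75 m from the base axis. Payload 8.5 kg.
Tool frame: the origin (TCP) lies on the centre line of the jaws, within the pads' length; the fingertips stand 17 mm ahead of it and the grasp point (between the pads) lies 2 mm behind it (env.tcp_to_tips is the distance from the TCP to the fingertips, in m); z points along the fingers, y is the line along which they close (so a half turn about z gives the same grasp; the last joint's range is limited). The gripper opens to 85 mm and grips with 20 to 120 N. Pads are 22 mm wide; open, the fingers measure 114 mm over their backs; the gripper's body (76 mm by 85 mm) begins 54 mm behind the grasp point. The pads swing forward as they close: fully open they stand 13 mm farther back than shut.
Start: joints at [-12.336, 21.807, 74.336, -0, 83.858, -12.336], TCP at [0.55, 0, 0.248] pointing down, gripper open.
Joint ranges: [-178.18, 178.18], [-50.72, 133.34], [12.68, 142.11], [-81.47, 261.47], [9.98, 163.14], [-165.26, 165.26]. Speed limits (degrees/s): [136.94, 136.94, 180, 180, 180, 180].

INTERFACE

Orientations are given as a 3x3 rotation matrix whose columns are the frame's x, y, z axes.
In Python, from rig import env gives the robot as it stands. The module is installed in compiled form; this text tells all that it offers.
- The arm moves only by the shell command python3 -m pendant 'ROWS' [FORCE]. ROWS is JSON, a list of rows, each a list of 7 numbers: the opening, from 0 (shut) to 1 (fully open), then the shift along the tool's x, y, z in m, then the turn, a rotation vector about the tool's x, y, z in rad. A call has 1 to 5 rows; each row is the pose to reach, as a shift and turn from the pose commanded when the call began, along the tool's axes at that moment; what a row does not reach only later rows make up. A row lasts 1/8 s, in which the tool goes at most 62.5 mm and 10.7 degrees, less where a joint would pass 70% of its speed; a pose out of reach is approached as far as the arm can. A call with a gripper value outside its range is refused whole. The fingers move at their own pace and stop on an object; FORCE is the grip in N (left out, the last holds). Time passes only in rows, so rows that repeat a pose let the fingers close. It gives the time, the measured TCP pose, the force, the opening and the grip force at its end, in the units of the state.
- env.observe(): the state, without advancing time (a new reading comes with each control period).
- env.get_image(name): name is "scene" or "side" or "wrist"; returns a dict with "image" (400x640x3 uint8, blue, green, red), "fx", "fy", "cx", "cy" (pixels), "pose" (4x4, takes a point from camera to world coordinates). Camera axes: x right, y up, looking along -z (the intrinsics and any distortion apply to the point x, -y, -z); pixel columns grow to the right and rows downward; lengths in m; the calibration is good to about 2 mm. The wrist camera is an equidistant fisheye: a pixel r from the principal point sees the ray r / f radians off the axis. A picture is of the moment at which its call begins. There is no depth.
- env.close_job(): hands the job in; it is judged then, once.
Trained networks look in the newest picture that a camera, given by its name, has taken for a name from the list of things; names that differ only in an ending like _2 or _b are one class to them, and where a whole thing is asked for, a point or a joint stands for the part that bears it (a point fixed in the world has none). Each returns a list of dicts, best first, with "conf" (0 to 1); they miss things now and then, are a little off and sometimes report something else, mostly with a low value. They report only what shows in the picture. A call takes as long as a camera call. They do not tell look-alikes from the thing itself.
- env.find_in(camera, thing): "bbox" ([centre column, centre row, width, height] in pixels, round what is visible of it).
- env.trace(camera, thing): "mask" (400x640 bool, what is visible of it) and "bbox" ([centre column, centre row, width, height] in pixels, round what is visible of it).
- env.tip_of(camera, thing): "centre" ([column, row] in pixels: a listed point, or the origin of a listed thing).
The state is a dict: "time_s": time; "q": joint angles; "qvel": joint speeds; "joint_efforts": joint torques, N m; "position": TCP position; "tool_rot": TCP orientation; "ft_force": force on the tool from outside, world axes, zero at the start; "wrist_torque": the same for the moment, N m; "grip_width": finger opening in m; "gripper_force": force on a finger pad.
Only numpy, scipy, OpenCV 4.12 (cv2) and the standard library are available. Lean on these libraries where they do the work, as an engineer would, in place of code of your own. Each camera call takes 0.05 s, during which the arm holds its last target. There are 200 camera calls.

## Working session

There is one attempt and no reset: what is moved stays moved. The work goes in short steps, Python scripts to look and compute and a shell command to move; the robot and the scene stay as the last step left them, time stands still between calls to the robot, and variables do not carry over. Pictures are saved under pics/ and viewed, at most 13 in all, crops included, and the job is handed in when it is done.

```bash
mkdir -p pics
cat > h.py <<'E'
import numpy as np, cv2
from rig import env
def ray(im,px,cam):
    u=(px[0]-im['cx'])/im['fx'];v=(px[1]-im['cy'])/im['fy']
    if cam=='wrist':
        r=np.hypot(u,v); d=np.array([u,v,1.]) if r<1e-9 else np.array([np.sin(r)*u/r,np.sin(r)*v/r,np.cos(r)])
    else: d=np.array([u,v,1.])
    d=np.array([d[0],-d[1],-d[2]])
    P=np.array(im['pose']); d=P[:3,:3]@d
    return P[:3,3],d/np.linalg.norm(d)
def atz(im,px,cam,z):
    o,d=ray(im,px,cam); return o+d*(z-o[2])/d[2]
def proj(im,p,cam):
    P=np.array(im['pose']); c=P[:3,:3].T@(np.array(p)-P[:3,3]); x,y,z=c[0],-c[1],-c[2]
    if cam=='wrist':
        r=np.hypot(x,y); t=np.arctan2(r,z); x,y,z=x/r*t,y/r*t,1
    return np.array([im['cx']+im['fx']*x/z,im['cy']+im['fy']*y/z])
E
python3 - <<'E'
from h import *
np.set_printoptions(precision=4,suppress=True)
ims={}
for c in ['scene','side']:
    im=env.get_image(c);ims[c]=im;cv2.imwrite(f'pics/{c}0.png',im['image'])
    print(c,im['fx'],im['cx'],im['cy'],np.array(im['pose'])[:3,3])
    for t in ['nest_below','hinge_below','roller_below','fork_below','module','module_b','module_c','jig']:
        for d in env.tip_of(c,t)[:3]:
            z={'module':.008,'module_b':.009,'module_c':.007}.get(t,0)
            print(t,round(d['conf'],2),np.round(d['centre'],1),atz(im,d['centre'],c,z))
s=env.observe();print(s['time_s'],s['position'],s['ft_force'],s['tool_rot'])
E
```

```text
scene 386.9670586268887 318.22479800552 194.293650510776 [ 1.0341 -0.0821  0.7205]
nest_below 0.8 [354.4 174.7] [0.4536 0.1317 0.    ]
hinge_below 0.94 [359.5 195.6] [0.518  0.1262 0.    ]
hinge_below 0.18 [352.7 175.6] [0.4555 0.1268 0.    ]
fork_below 0.95 [399.5 199.8] [0.5495 0.2135 0.    ]
module 0.87 [228.8 248.8] [ 0.6006 -0.182   0.008 ]
module 0.86 [251.6 291.4] [ 0.705  -0.1455  0.008 ]
module 0.69 [198.6 200.6] [ 0.4593 -0.2405  0.008 ]
module_b 0.87 [228.8 248.8] [ 0.6013 -0.1818  0.009 ]
module_b 0.86 [251.6 291.4] [ 0.7055 -0.1454  0.009 ]
module_b 0.69 [198.6 200.6] [ 0.4601 -0.2403  0.009 ]
module_c 0.87 [228.8 248.8] [ 0.6    -0.1821  0.007 ]
module_c 0.86 [251.6 291.4] [ 0.7046 -0.1456  0.007 ]
module_c 0.69 [198.6 200.6] [ 0.4585 -0.2407  0.007 ]
jig 0.58 [355.5 174.2] [0.4526 0.1347 0.    ]
side 426.7140481801551 318.89567844620524 202.52368476225655 [0.5409 0.7126 0.4889]
nest_below 0.57 [381.9 278.5] [0.463  0.1239 0.    ]
roller_below 0.19 [366.8 209.9] [ 0.4799 -0.1104  0.    ]
fork_below 0.75 [333.5 315.5] [0.5455 0.218  0.    ]
module 0.77 [316.2 191.7] [ 0.597  -0.1744  0.008 ]
module 0.73 [318.4 224.3] [ 0.5837 -0.0326  0.008 ]
module 0.69 [375.1 181.1] [ 0.4546 -0.2379  0.008 ]
module_b 0.77 [316.2 191.7] [ 0.5969 -0.1726  0.009 ]
module_b 0.73 [318.4 224.3] [ 0.5836 -0.0311  0.009 ]
module_b 0.69 [375.1 181.1] [ 0.4548 -0.2359  0.009 ]
module_c 0.77 [316.2 191.7] [ 0.5972 -0.1763  0.007 ]
module_c 0.73 [318.4 224.3] [ 0.5838 -0.0342  0.007 ]
module_c 0.69 [375.1 181.1] [ 0.4544 -0.2398  0.007 ]
jig 0.61 [384.6 278.6] [0.4583 0.1239 0.    ]
0.9 [0.55   0.     0.2483] [-0.488  -1.3318 -0.4296] [[-0.  1. -0.]
 [ 1.  0. -0.]
 [-0. -0. -1.]]
```

View pics/scene0.png

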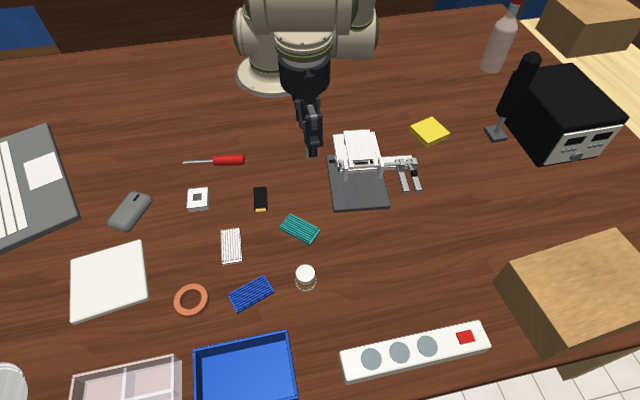

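View pics/side0.png

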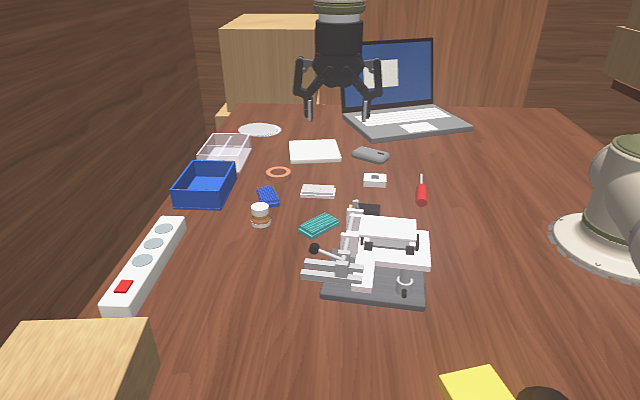

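The scene picture shows the silver finned module at (231,246), with teal and blue look-alikes at (299,229) and (251,293). The jig is at (360,165), with its lever and fork at (405,170). In the side picture the roller is at (314,248). Next I'll look from above with the wrist camera.

```bash
python3 -m pendant '[[0,0.06,-0.01,-0.03,0,0,0],[0,0.12,-0.02,-0.06,0,0,0],[0,0.15,-0.02,-0.07,0,0,0],[0,0.15,-0.02,-0.07,0,0,0]]' 60
python3 - <<'E'
from h import *
np.set_printoptions(precision=4,suppress=True)
c='wrist';im=env.get_image(c);cv2.imwrite('pics/w1.png',im['image'])
print(im['fx'],im['cx'],im['cy'],np.array(im['pose'])[:3])
for t in ['nest_below','hinge_below','roller_below','fork_below','module']:
    for d in env.tip_of(c,t)[:3]: print(t,round(d['conf'],2),np.round(d['centre'],1),atz(im,d['centre'],c,.008 if t=='module' else 0))
E
```

```text
time_s: 1.4
position: [0.5298, 0.1522, 0.3195]
tool_rot: [[-0.004, 1.0, 0.002], [1.0, 0.004, 0.0], [0.0, 0.002, -1.0]]
ft_force: [-0.3, 0.0, 0.2]
grip_width: 0.0126
gripper_force: 0.0
309.70691628693146 318.2540461689628 207.7294496406396 [[ 1.     -0.0032 -0.0041  0.5287]
 [ 0.0043  0.96    0.28    0.2236]
 [ 0.003  -0.28    0.96    0.4457]]
hinge_below 0.68 [313.8 188.5] [0.5239 0.1231 0.    ]
module 0.54 [416.6 331.6] [ 0.7139 -0.1428  0.008 ]
```

View pics/w1.png

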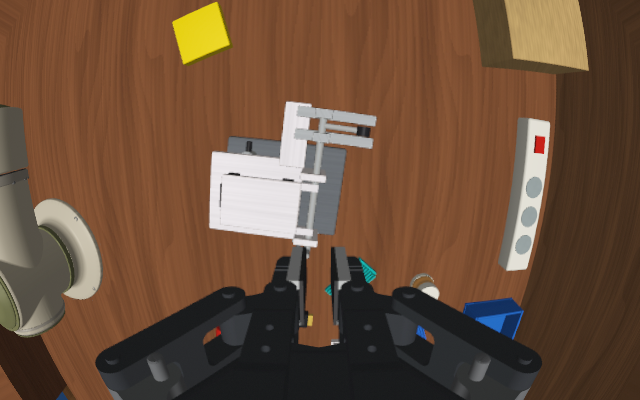

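The wrist picture shows the roller at (364,131), the fork prongs from (296,113) to (376,143), and the flap at (220..299,175..238). I'll zoom in to fit the jig's pose and h.

Run:
```python
import cv2,numpy as np
a=cv2.imread('pics/w1.png')[95:245,200:400]; b=cv2.imread('pics/side0.png')[200:310,295:445]
a=cv2.resize(a,None,fx=4,fy=4,interpolation=cv2.INTER_CUBIC)
cv2.imwrite('pics/z1.png',a)
b=cv2.resize(b,None,fx=5,fy=5,interpolation=cv2.INTER_CUBIC);cv2.imwrite('pics/z2.png',b)
```

```text
(no output)
```

View pics/z1.png

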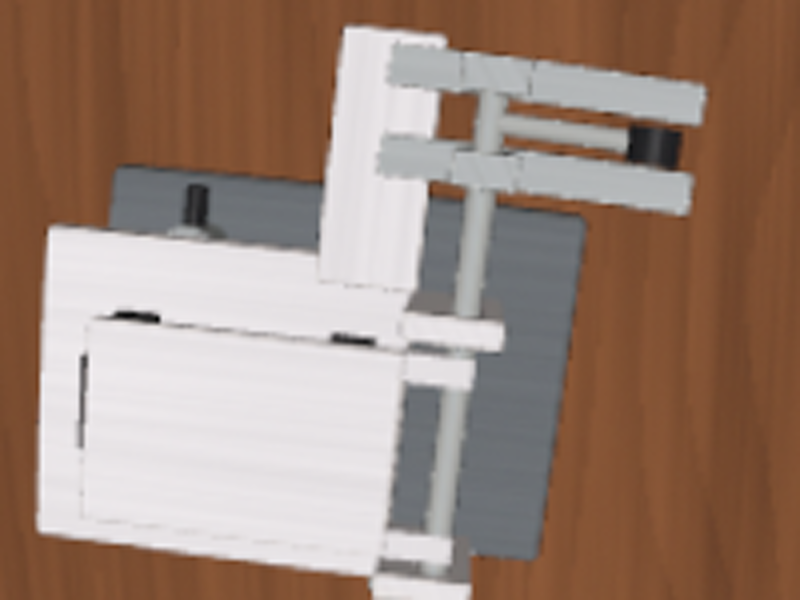

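View pics/z2.png

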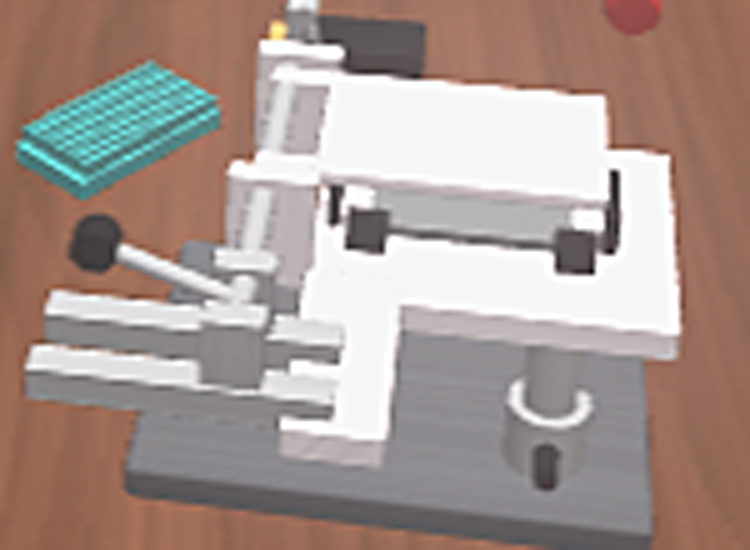

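```bash
cat > fit.py <<'E'
from h import *
from scipy.optimize import least_squares
import pickle
E
python3 - <<'E'
from h import *
from scipy.optimize import least_squares
np.set_printoptions(precision=4,suppress=True)
w=env.get_image('wrist');s=env.get_image('side')
W=[((125,114,60.4),(706,86)),((125,102,60.4),(704,124)),((125,88,60.4),(693,174)),((125,76,60.4),(688,214)),((107.3,95,93.4),(654,147)),((-65,50,50),(48,228)),((-65,-50,50),(38,530)),((-40,30,83),(90,320)),((-40,-30,83),(82,515))]
S=[((107.3,95,93.4),(97,243)),((125,114,60.4),(28,373)),((125,102,60.4),(35,347)),((125,88,60.4),(46,318)),((125,76,60.4),(50,293)),((-65,50,50),(680,332)),((-65,-50,50),(668,155)),((-40,30,83),(608,207)),((-40,-30,83),(605,97))]
def res(p,sel):
    c,sn=np.cos(p[2]),np.sin(p[2]);r=[]
    for L,im,cam,f in((W,w,'wrist',lambda q:(200+q[0]/4,95+q[1]/4)),(S,s,'side',lambda q:(295+q[0]/5,200+q[1]/5))):
        if cam not in sel: continue
        for P,q in L:
            x,y,z=np.array(P)/1e3
            r.append(proj(im,(p[0]+c*x-sn*y,p[1]+sn*x+c*y,z+p[3]),cam)-f(q))
    return np.concatenate(r)
for sel in (['wrist','side'],['side'],['wrist']):
    o=least_squares(res,[.458,.128,-.1,.015],args=(sel,),loss='soft_l1');p=o.x
    print(sel,p,np.degrees(p[2]));
    if len(sel)==2: print(res(p,sel).reshape(-1,2))
    c,sn=np.cos(p[2]),np.sin(p[2])
    for n,x,y in(('roller',.1073,.095),('hinge',.065,0)): print(n,p[0]+c*x-sn*y,p[1]+sn*x+c*y)
E
```

```text
['wrist', 'side'] [ 0.4576  0.1278 -0.1244  0.0273] -7.12749721326776
[[-0.5454 -0.1841]
 [-1.4871  0.5078]
 [-0.46   -0.1068]
 [-0.7177  0.0506]
 [-0.8316 -0.4389]
 [ 0.3696 -0.5344]
 [ 0.2597  0.0283]
 [ 0.0029 -0.9402]
 [ 0.1114  0.2245]
 [-0.1231  0.4654]
 [-0.5439 -0.9252]
 [-0.1901 -0.8259]
 [-0.4143 -0.7725]
 [ 0.4221 -0.5318]
 [-0.7358  0.5601]
 [-0.8137  0.2772]
 [-0.6855 -1.2058]
 [-0.6002  0.4208]]
roller 0.5758602443020209 0.2087023843994757
hinge 0.522099735893818 0.11968498309112735
['side'] [ 0.4574  0.1316 -0.1179  0.03  ] -6.75551648408179
roller 0.5751419566340535 0.21334677088493992
hinge 0.5219605038084414 0.12398221932585034
['wrist'] [ 0.4581  0.1278 -0.1249  0.0291] -7.1543067203757
roller 0.5763703358801586 0.20871250322279103
hinge 0.5225681808552998 0.11972026696208651
```

The pose fit agrees within about 3 mm: jig at (0.458,0.128), yaw −7.1°, h about 27 mm, roller at (0.576,0.209) with its top near 0.128. I'll move the closed fingers above the roller.

```bash
python3 -m pendant '[[0,0.03,0.025,0.03,0,0,0],[0,0.058,0.046,0.08,0,0,0],[0,0.058,0.046,0.13,0,0,0],[0,0.058,0.046,0.155,0,0,0],[0,0.058,0.046,0.155,0,0,0]]'
python3 -m pendant '[[0,0,0,0,0,0,0]]'
python3 -m pendant '[[0,0,0,0.004,0,0,0],[0,0,0,0.008,0,0,0],[0,0,0,0.008,0,0,0]]'
```

```text
time_s: 2.42
position: [0.5754, 0.2075, 0.1616]
tool_rot: [[0.001, 1.0, -0.004], [1.0, -0.001, -0.001], [-0.001, -0.004, -1.0]]
ft_force: [0.4, 1.1, 0.9]
grip_width: -0.0
gripper_force: 0.0
time_s: 2.55
position: [0.5767, 0.2078, 0.1648]
tool_rot: [[0.0, 1.0, 0.002], [1.0, -0.0, 0.0], [0.0, 0.002, -1.0]]
ft_force: [0.3, -0.6, 0.2]
grip_width: -0.0001
gripper_force: 0.0
time_s: 2.92
position: [0.5759, 0.208, 0.1552]
tool_rot: [[0.0, 1.0, -0.0], [1.0, -0.0, -0.0], [-0.0, -0.0, -1.0]]
ft_force: [1.1, 0.6, 0.3]
grip_width: -0.0002
gripper_force: 0.0
```

```bash
for i in 1; do python3 -m pendant '[[0,0,0,0.003,0,0,0],[0,0,0,0.003,0,0,0]]' | egrep 'posi|ft_'; python3 -m pendant '[[0,0,0,0.003,0,0,0],[0,0,0,0.003,0,0,0]]' | egrep 'posi|ft_'; python3 -m pendant '[[0,0,0,0.002,0,0,0],[0,0,0,0.002,0,0,0]]' | egrep 'posi|ft_'; python3 -m pendant '[[0,0,0,0.002,0,0,0],[0,0,0,0.002,0,0,0]]' | egrep 'posi|ft_'; done
```

```text
position: [0.5759, 0.208, 0.1521]
ft_force: [-0.2, 0.2, 0.9]
position: [0.576, 0.208, 0.1492]
ft_force: [0.3, 0.1, 0.1]
position: [0.5764, 0.208, 0.1481]
ft_force: [-0.7, -0.7, 5.4]
position: [0.577, 0.208, 0.1465]
ft_force: [2.0, -0.6, 6.2]
```

Contact came at TCP z ≈ 0.1485, so the roller top is at about 0.1315 and h ≈ 31 mm. The snap should come near TCP 0.1145, and the fork is at about 0.1085.

```bash
python3 -m pendant '[[0,0,0,0.004,0,0,0],[0,0,0,0.008,0,0,0],[0,0,0,0.012,0,0,0],[0,0,0,0.015,0,0,0],[0,0,0,0.015,0,0,0]]' | egrep 'time|posi|ft_'; python3 -m pendant '[[0,0,0,0.003,0,0,0],[0,0,0,0.006,0,0,0],[0,0,0,0.009,0,0,0],[0,0,0,0.012,0,0,0],[0,0,0,0.012,0,0,0]]' | egrep 'posi|ft_'
```

```text
time_s: 4.55
position: [0.5769, 0.208, 0.131]
ft_force: [2.8, -0.2, 3.0]
position: [0.5751, 0.208, 0.1174]
ft_force: [-0.2, 1.3, -0.1]
```

```bash
python3 -m pendant '[[0,0,0,0.002,0,0,0],[0,0,0,0.003,0,0,0],[0,0,0,0.003,0,0,0]]' | egrep 'time|posi|ft_'
```

```text
time_s: 5.55
position: [0.5759, 0.208, 0.1151]
ft_force: [0.1, -0.8, 0.1]
```

```bash
python3 -m pendant '[[0,0,0,0.0015,0,0,0],[0,0,0,0.0015,0,0,0],[0,0,0,0.0015,0,0,0]]' | egrep 'time|posi|ft_'
python3 - <<'E'
from h import *
im=env.get_image('side')['image'];cv2.imwrite('pics/s2.png',cv2.resize(im[100:320,240:480],None,fx=2.5,fy=2.5))
E
```

```text
time_s: 5.92
position: [0.5761, 0.208, 0.1138]
ft_force: [0.5, 0.1, -0.4]
```

View pics/s2.png

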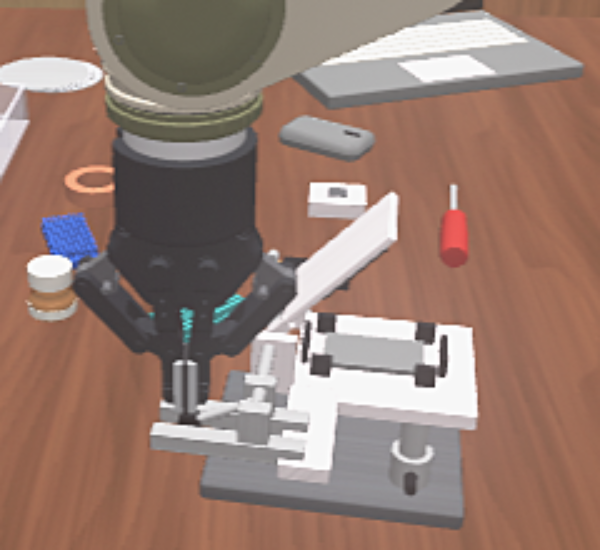

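The flap is half up (about 45°), near its snap point. A little more.

```bash
python3 -m pendant '[[0,0,0,0.001,0,0,0],[0,0,0,0.001,0,0,0],[0,0,0,0.0015,0,0,0],[0,0,0,0.0015,0,0,0],[0,0,0,0.0015,0,0,0]]' | egrep 'time|posi|ft_'
python3 - <<'E'
from h import *
im=env.get_image('side')['image'];np.save('s3.npy',im)
a=cv2.imread('pics/s2.png')
im2=cv2.resize(im[100:320,240:480],None,fx=2.5,fy=2.5)
print('diff in flap area',np.abs(im2[190:330,290:400].astype(int)-a[190:330,290:400]).mean())
for (n,c) in(('side','side'),('scene','scene')):
    for d in env.find_in(c,'flap')[:1]: print(n,d['conf'],d['bbox'])
E
```

```text
time_s: 6.6
position: [0.576, 0.208, 0.1123]
ft_force: [0.2, 0.9, -0.3]
diff in flap area 45.57008658008658
side 0.75 [352.2, 220.8, 64.4, 106.0]
scene 0.93 [378.9, 153.1, 78.0, 46.3]
```

```bash
python3 -m pendant '[[0,0,0,-0.05,0,0,0],[0,0,0,-0.1,0,0,0],[0,0,0,-0.15,0,0,0],[0.5,0,0,-0.2,0,0,0],[1,-0.05,0.006,-0.2,0,0,0]]' | egrep 'time|posi|ft_'
python3 - <<'E'
from h import *
im=env.get_image('side')['image'];cv2.imwrite('pics/s4.png',cv2.resize(im[100:320,240:480],None,fx=2.5,fy=2.5))
print(env.observe()['q'])
E
```

```text
time_s: 7.38
position: [0.5825, 0.1597, 0.3167]
ft_force: [0.1, -0.5, -0.6]
[ 3.51765539 25.34222862 57.87365895 -0.14256411 96.55279388  3.60734682]
```

View pics/s4.png

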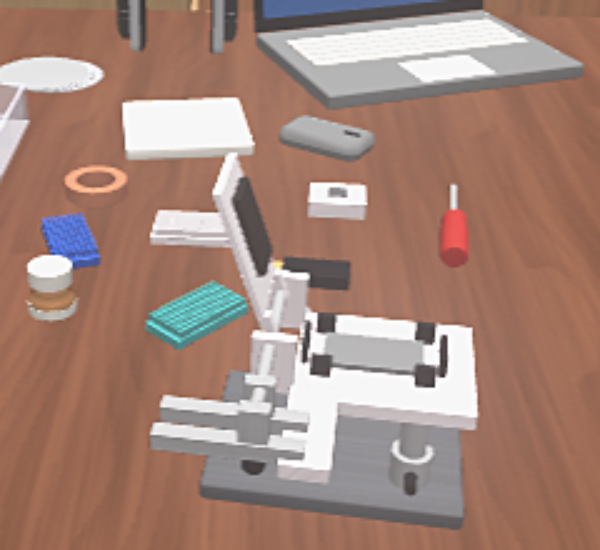

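```bash
python3 -m pendant '[[1,-0.06,0.006,0,0,0,0],[1,-0.12,0.012,0,0,0,0],[1,-0.18,0.018,0,0,0,0],[1,-0.24,0.022,0,0,0,0],[1,-0.28,0.022,0,0,0,0]]' | egrep 'time|posi|ft_'
python3 -m pendant '[[1,0,0,0,0,0,0]]' | egrep 'time|posi|ft_'
python3 - <<'E'
from h import *
np.set_printoptions(precision=4,suppress=True)
im=env.get_image('wrist');cv2.imwrite('pics/w5.png',im['image'])
for d in env.trace('wrist','module')[:5]:
    m=d['mask'];ys,xs=np.nonzero(m)
    P=np.array([atz(im,(x,y),'wrist',.016)[:2] for x,y in zip(xs,ys)],np.float32)
    print(round(d['conf'],2),np.round(d['bbox']),im['image'][m].mean(0),cv2.minAreaRect(P))
    pd=[]
for d in env.tip_of('wrist','module')[:5]: print(round(d['conf'],2),np.round(d['centre'],1),atz(im,d['centre'],'wrist',.008))
print(env.observe()['q'])
E
```

```text
time_s: 8.05
position: [0.6038, -0.1247, 0.3118]
ft_force: [-0.4, 0.0, 0.3]
time_s: 8.18
position: [0.6037, -0.1247, 0.3115]
ft_force: [0.1, 0.6, -0.2]
0.9 [390. 187.  38.  64.] [203.8782 119.8345  60.7312] ((0.7068344950675964, -0.14475861191749573), (0.04118775576353073, 0.07939818501472473), 20.442094802856445)
0.8 [312. 208.  56.  34.] [201.2172 200.322  205.5543] ((0.5944392085075378, -0.17489710450172424), (0.04285626858472824, 0.07865004241466522), 89.71965789794922)
0.76 [225. 246.  35.  36.] [200.2354 199.8726 203.9054] ((0.45783039927482605, -0.23843838274478912), (0.051413122564554214, 0.0585806705057621), 84.6920166015625)
0.74 [236. 160.  45.  23.] [67.3231 75.9633 81.3782] ((0.4876769185066223, -0.10135713219642639), (0.031199272722005844, 0.06841107457876205), 84.52973937988281)
0.68 [304. 105.  60.  58.] [209.9287 214.933   82.179 ] ((0.5834318399429321, -0.029428444802761078), (0.07975026965141296, 0.039045125246047974), 47.01150894165039)
0.94 [301.6 104.8] [ 0.5807 -0.0324  0.008 ]
0.79 [311.7 207.7] [ 0.5934 -0.1787  0.008 ]
0.65 [225.9 246.1] [ 0.4589 -0.2405  0.008 ]
0.64 [235.3 161.7] [ 0.4847 -0.1099  0.008 ]
0.61 [394. 186.] [ 0.7126 -0.1464  0.008 ]
[-22.3446  26.9539  55.5056   0.0168  97.5585 -22.3778]
```

The flap stands open against its rear stop. The finned module is at about (0.595,-0.177) with its length along world x. I'll turn the tool −90° and come down over it.

```bash
python3 -m pendant '[[1,-0.02,-0.003,0.03,0,0,-0.18],[1,-0.04,-0.006,0.06,0,0,-0.36],[1,-0.052,-0.008,0.09,0,0,-0.54],[1,-0.052,-0.008,0.12,0,0,-0.72],[1,-0.052,-0.008,0.14,0,0,-0.9]]' | egrep 'time|posi|ft_'
python3 -m pendant '[[1,0,0,0,0,0,-0.18],[1,0,0,0,0,0,-0.36],[1,0,0,0,0,0,-0.54],[1,0,0,0,0,0,-0.671],[1,0,0,0,0,0,-0.671]]' | egrep 'time|posi|ft_|rot'
python3 - <<'E'
from h import *
np.set_printoptions(precision=4,suppress=True)
im=env.get_image('wrist');cv2.imwrite('pics/w6.png',im['image'])
for d in env.trace('wrist','module')[:5]:
    m=d['mask'];ys,xs=np.nonzero(m)
    P=np.array([atz(im,(x,y),'wrist',.016)[:2] for x,y in zip(xs,ys)],np.float32)
    print(round(d['conf'],2),np.round(d['bbox']),im['image'][m].mean(0),cv2.minAreaRect(P))
for d in env.tip_of('wrist','module')[:5]: print(round(d['conf'],2),np.round(d['centre'],1),atz(im,d['centre'],'wrist',.008))
s=env.observe();print(s['q'],s['position'])
E
```

```text
time_s: 8.95
position: [0.5958, -0.1724, 0.1711]
ft_force: [0.9, -0.0, 0.7]
time_s: 9.57
position: [0.5962, -0.1727, 0.1725]
tool_rot: [[-1.0, -0.001, 0.0], [-0.001, 1.0, 0.0], [-0.0, 0.0, -1.0]]
ft_force: [0.1, -0.8, -0.5]
0.91 [315. 192.  41.  84.] [206.7032 205.3442 210.6193] ((0.5915476083755493, -0.176834836602211), (0.04096705839037895, 0.07952634990215302), 87.84817504882812)
0.86 [393.  86.  37.  71.] [54.464  62.5433 67.7907] ((0.48702239990234375, -0.10427331179380417), (0.032370567321777344, 0.06848885118961334), 84.05339050292969)
0.83 [244.  49.  56.  64.] [187.7979 186.053  189.6821] ((0.4566839039325714, -0.24097591638565063), (0.048926807940006256, 0.05669576674699783), 86.77198791503906)
0.76 [456. 183.  80.  78.] [145.7393 150.5253  23.3099] ((0.5811788439750671, -0.03293495252728462), (0.08222183585166931, 0.04134714603424072), 46.977291107177734)
0.57 [339. 295.  75.  58.] [145.5114  74.1431  31.268 ] ((0.7042062282562256, -0.14825257658958435), (0.04942093789577484, 0.0780176892876625), 20.09113883972168)
0.91 [456.3 184.3] [ 0.5843 -0.0309  0.008 ]
0.85 [244.2  49.6] [ 0.4549 -0.2422  0.008 ]
0.67 [394.3  79.9] [ 0.4845 -0.1013  0.008 ]
0.65 [343.3 294.4] [ 0.7088 -0.1448  0.008 ]
0.55 [313.6 193.7] [ 0.5954 -0.177   0.008 ]
[ -27.1261   32.2512   69.3452    0.0033   78.3986 -117.0552] [ 0.5961 -0.1733  0.1724]
```

View pics/w6.png

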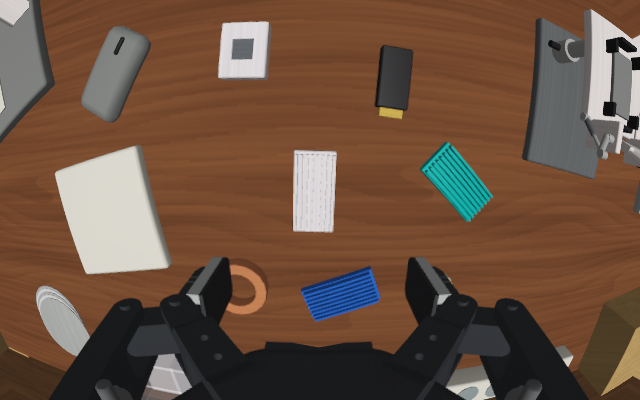

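The picture shows the silver finned module at (315,192), well isolated from its neighbours. I'll descend and grip it.

```bash
python3 -m pendant '[[1,0.0025,-0.004,0.05,0,0,0.02],[1,0.0025,-0.004,0.1,0,0,0.02],[1,0.0025,-0.004,0.135,0,0,0.02],[1,0.0025,-0.004,0.150,0,0,0.02],[1,0.0025,-0.004,0.150,0,0,0.02]]' | egrep 'time|posi|ft_'
python3 -m pendant '[[0,0,0,0,0,0,0],[0,0,0,0,0,0,0],[0,0,0,0,0,0,0],[0,0,0,0,0,0,0],[0,0,0,0,0,0,0]]' 30
```

```text
time_s: 10.35
position: [0.5935, -0.1779, 0.0222]
ft_force: [-0.2, -0.1, 0.2]
time_s: 10.98
position: [0.5939, -0.1782, 0.0235]
tool_rot: [[-1.0, 0.02, 0.002], [0.02, 1.0, -0.001], [-0.002, -0.001, -1.0]]
ft_force: [-1.2, 0.5, 5.9]
grip_width: 0.0389
gripper_force: 30.4
```

```bash
python3 -m pendant '[[0,0,0,-0.01,0,0,0],[0,0,0,-0.05,0,0,0],[0,0,0,-0.1,0,0,0],[0,0,0,-0.16,0,0,0],[0,0,0,-0.2,0,0,0]]'
python3 -m pendant '[[0,0,0,0,0,0,0]]' | egrep 'posi|ft_'
python3 - <<'E'
from h import *
np.set_printoptions(precision=4,suppress=True)
im=env.get_image('wrist');cv2.imwrite('pics/w7.png',cv2.resize(im['image'][150:370,180:460],None,fx=2.5,fy=2.5))
s=env.observe();p,R=np.array(s['position']),np.array(s['tool_rot'])
for d in env.trace('wrist','module')[:6]:
    print(round(d['conf'],2),np.round(d['bbox']),im['image'][d['mask']].mean(0))
print('tcp px',proj(im,p,'wrist'),env.tcp_to_tips)
E
```

```text
time_s: 11.6
position: [0.5936, -0.178, 0.226]
tool_rot: [[-1.0, 0.02, 0.003], [0.02, 1.0, -0.002], [-0.003, -0.002, -1.0]]
ft_force: [-0.3, 0.1, -1.8]
grip_width: 0.0392
gripper_force: 30.6
position: [0.5943, -0.1783, 0.2264]
ft_force: [-0.7, 0.1, -1.7]
0.93 [443. 174.  65.  68.] [148.6348 153.8665  29.4168]
0.81 [385.  86.  34.  57.] [57.3159 64.4614 68.5721]
0.73 [259.  61.  43.  52.] [190.7265 188.8934 192.5099]
tcp px [318.5523 275.5466] 0.017
```

View pics/w7.png

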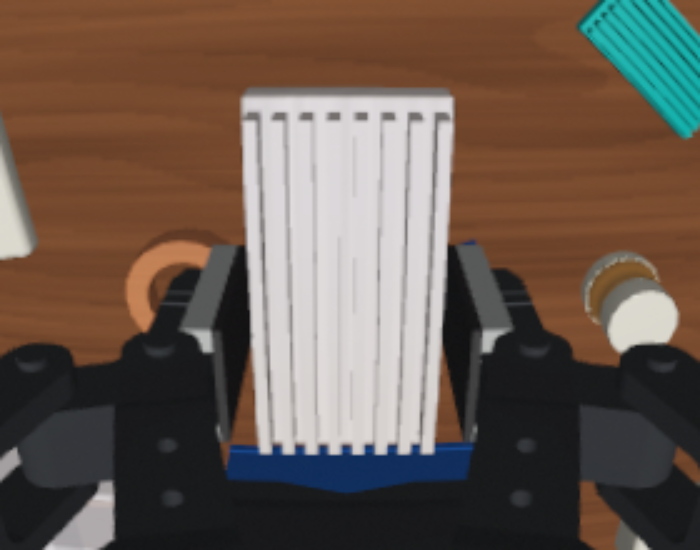

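The module is held straight between the pads. Next I'll work out its offset along tool x.

Run:
```python
from h import *
np.set_printoptions(precision=4,suppress=True)
im=env.get_image('wrist')
s=env.observe();p,R=np.array(s['position']),np.array(s['tool_rot'])
for zb in(.0205,.0225,.0245):
  for uv in((242,90),(452,90),(244,98),(452,97)):
    o,d=ray(im,(180+uv[0]/2.5,150+uv[1]/2.5),'wrist')
    o=R.T@(o-p);d=R.T@d
    z=zb if uv[1]==90 else zb-.004
    print(zb,uv,(o+d*(z-o[2])/d[2]))
for uv in((258,452),(436,452)):
    o,d=ray(im,(180+uv[0]/2.5,150+uv[1]/2.5),'wrist')
    o=R.T@(o-p);d=R.T@d
    for z in (.0065,.0105): print('fin end',(o+d*(z-o[2])/d[2]))
print(s['q'])
```

```text
0.0205 (242, 90) [ 0.0395 -0.0202  0.0205]
0.0205 (452, 90) [0.0395 0.0209 0.0205]
0.0205 (244, 98) [ 0.0388 -0.0193  0.0165]
0.0205 (452, 97) [0.039  0.0204 0.0165]
0.0225 (242, 90) [ 0.039  -0.0205  0.0225]
0.0225 (452, 90) [0.0391 0.0212 0.0225]
0.0225 (244, 98) [ 0.0383 -0.0196  0.0185]
0.0225 (452, 97) [0.0386 0.0207 0.0185]
0.0245 (242, 90) [ 0.0386 -0.0208  0.0245]
0.0245 (452, 90) [0.0386 0.0215 0.0245]
0.0245 (244, 98) [ 0.0379 -0.0199  0.0205]
0.0245 (452, 97) [0.0381 0.021  0.0205]
fin end [-0.0373 -0.0189  0.0065]
fin end [-0.0405 -0.0195  0.0105]
fin end [-0.0372  0.0198  0.0065]
fin end [-0.0405  0.0204  0.0105]
[ -27.6283   29.9441   65.166     0.0009   85.0269 -116.4931]
```

```bash
python3 -m pendant '[[0,0.01,0.04,-0.04,0,0,0.05],[0,0.02,0.1,-0.08,0,0,0.104],[0,0.04,0.16,-0.08,0,0,0.104],[0,0.06,0.22,-0.08,0,0,0.104],[0,0.06,0.27,-0.08,0,0,0.104]]' | egrep 'time|posi|ft_'
python3 -m pendant '[[0,0,0.027,0,0,0,0],[0,0,0.027,0,0,0,0],[0,0,0.027,0,0,0,0]]'
python3 - <<'E'
from h import *
im=env.get_image('wrist');cv2.imwrite('pics/w8f.png',im['image']);cv2.imwrite('pics/w8.png',cv2.resize(im['image'][70:250,230:430],None,fx=3.3,fy=3.3,interpolation=cv2.INTER_CUBIC))
import pickle;pickle.dump(im,open('w8.pkl','wb'))
E
```

```text
time_s: 12.5
position: [0.5375, 0.0949, 0.3013]
ft_force: [1.6, 0.1, -0.4]
time_s: 12.88
position: [0.5421, 0.1192, 0.3014]
tool_rot: [[-0.992, 0.124, -0.002], [0.124, 0.992, -0.0], [0.002, -0.001, -1.0]]
ft_force: [-0.2, -0.3, -0.5]
grip_width: 0.0393
gripper_force: 30.7
```

View pics/w8.png

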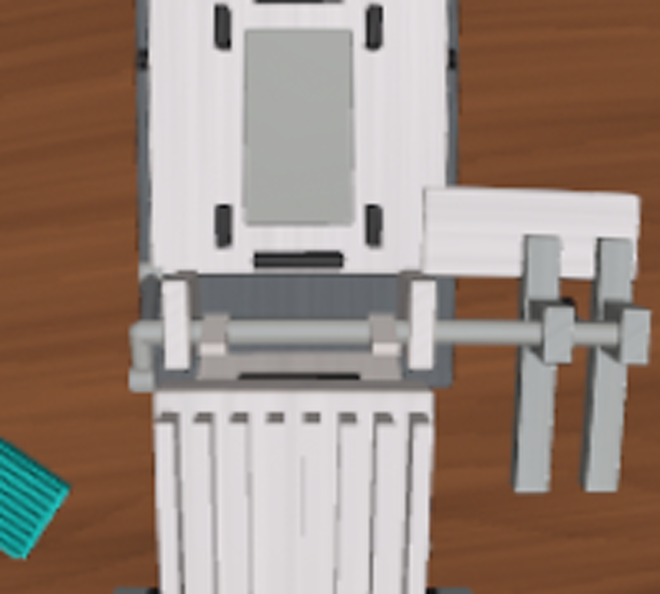

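The picture shows the nest platform at crop (242–354, 28–224), with all six lugs and the hinge visible.

Run:
```python
from h import *
import pickle
np.set_printoptions(precision=4,suppress=True)
im=pickle.load(open('w8.pkl','rb'))
s=env.observe();p,R=np.array(s['position']),np.array(s['tool_rot']);print(p)
h=.0312
f=lambda uv,z:atz(im,(230+uv[0]/3.3,70+uv[1]/3.3),'wrist',z)[:2]
c=[f(q,.056+h) for q in((244,28),(354,30),(352,224),(242,222))]
c=np.array(c);print('platform',c.mean(0),'sizes',np.linalg.norm(c[0]-c[1]),np.linalg.norm(c[1]-c[2]),np.linalg.norm(c[2]-c[3]))
ax=(c[2]+c[3]-c[0]-c[1]);print('yaw',np.degrees(np.arctan2(ax[1],ax[0])))
l=np.array([f((231,28),.065+h),f((365,28),.065+h),f((365,226),.065+h),f((231,226),.065+h)])
print('lugs inner',l.mean(0),np.linalg.norm(l[0]-l[1]),np.linalg.norm(l[2]-l[3]))
e=np.array([f((299,2),.065+h),f((298,253),.065+h)]);print('end lugs',e,e.mean(0),np.linalg.norm(e[0]-e[1]))
hd=np.array([f((150,273),.05+h),f((424,273),.05+h)]);print('head end',hd,np.linalg.norm(hd[0]-hd[1]))
jx=ax/np.linalg.norm(ax);jy=np.array([-jx[1],jx[0]])
for nm,ctr in(('plat',c.mean(0)),('endlug',e.mean(0)),('lugs',l.mean(0))):
    d=ctr-p[:2]; print(nm,'tool shift',R[:2,:2].T@d, 'tool vs jig yaw',np.degrees(np.arctan2(-R[1,0],-R[0,0])))
```

```text
[0.5422 0.1189 0.3016]
platform [0.4581 0.1319] sizes 0.03595279860566506 0.0649933166721417 0.03642619929320728
yaw -7.64221047957645
lugs inner [0.4587 0.1317] 0.04265165502722609 0.04323019359898326
end lugs [[0.4183 0.1371]
 [0.4996 0.1267]] [0.459  0.1319] 0.08192773914569255
head end [[0.501  0.0757]
 [0.5126 0.1684]] 0.093444515207088
plat tool shift [0.0851 0.0024] tool vs jig yaw -7.159882301541554
endlug tool shift [0.0842 0.0025] tool vs jig yaw -7.159882301541554
lugs tool shift [0.0844 0.0023] tool vs jig yaw -7.159882301541554
```

The nest centre is consistent: shift tool x +0.0855 and y +0.002, including the module's offset. I'll go over it and lower to just above the lugs.

```bash
python3 -m pendant '[[0,0.045,0.001,0,0,0,0],[0,0.0855,0.002,0,0,0,0],[0,0.0855,0.002,0.06,0,0,0],[0,0.0855,0.002,0.12,0,0,0],[0,0.0855,0.002,0.14,0,0,0]]' | egrep 'time|posi|ft_'
python3 -m pendant '[[0,0,0,0.01,0,0,0],[0,0,0,0.02,0,0,0],[0,0,0,0.03,0,0,0],[0,0,0,0.036,0,0,0],[0,0,0,0.036,0,0,0]]'
python3 - <<'E'
from h import *
np.set_printoptions(precision=4,suppress=True)
s=env.observe();p,R=np.array(s['position']),np.array(s['tool_rot'])
d=np.array([.4586,.1319])-p[:2];print(p,'remaining',R[:2,:2].T@d+[.0008,-.0004])
im=env.get_image('wrist');cv2.imwrite('pics/w9.png',cv2.resize(im['image'][120:340,190:450],None,fx=3,fy=2.7))
E
```

```text
time_s: 13.55
position: [0.4561, 0.1313, 0.1593]
ft_force: [-0.4, -0.7, -0.0]
time_s: 14.18
position: [0.4575, 0.1325, 0.1261]
tool_rot: [[-0.992, 0.123, -0.0], [0.123, 0.992, -0.0], [0.0, -0.0, -1.0]]
ft_force: [-0.0, 0.1, -0.9]
grip_width: 0.0393
gripper_force: 30.7
[0.4575 0.1325 0.1261] remaining [-0.0003 -0.0009]
```

View pics/w9.png

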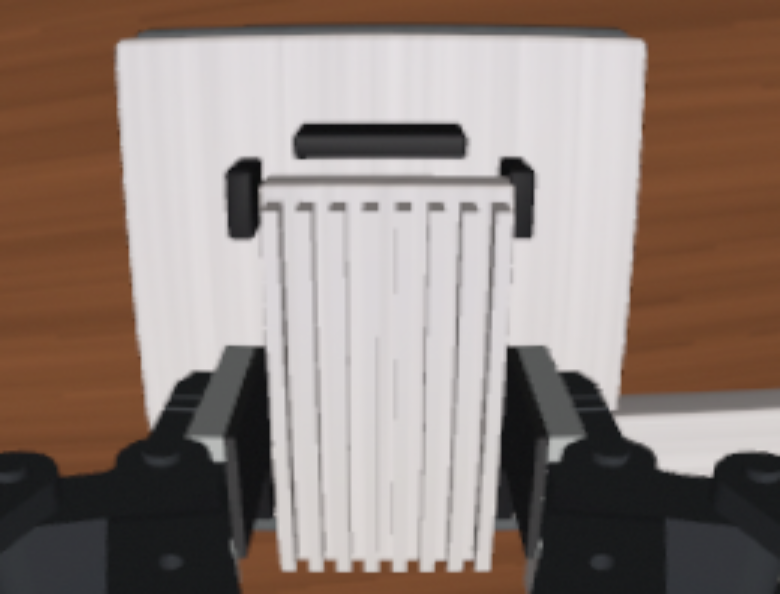

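Run:
```python
from h import *
np.set_printoptions(precision=4,suppress=True)
im=env.get_image('wrist');s=env.observe();p,R=np.array(s['position']),np.array(s['tool_rot'])
def f(uv,z):
    q=np.append(atz(im,(190+uv[0]/3,120+uv[1]/2.7),'wrist',z)[:2],z); return R.T@(q-p)
for h in(.027,.0312):
    print(h,'endlug inner',f((380,157),.065+h),'L',f((260,200),.065+h),'R',f((502,200),.065+h),'head',f((118,40),.05+h),f((646,40),.05+h))
print('mod bottom',f((259,178),p[2]-.0225),f((514,178),p[2]-.0225))
```

```text
0.027 endlug inner [ 0.0411 -0.0008  0.0346] L [ 0.0325 -0.0222  0.0346] R [0.0325 0.0211 0.0346] head [ 0.0643 -0.0513  0.0496] [0.0643 0.0503 0.0496]
0.0312 endlug inner [ 0.0419 -0.0007  0.0304] L [ 0.0335 -0.0217  0.0304] R [0.0335 0.0205 0.0304] head [ 0.0645 -0.0501  0.0454] [0.0645 0.0491 0.0454]
mod bottom [ 0.0396 -0.0206  0.0225] [0.0396 0.0213 0.0225]
```

Only −0.9 mm in tool y is needed. I'll descend gently by feel.

```bash
python3 -m pendant '[[0,0,-0.0009,0.003,0,0,0],[0,0,-0.0009,0.006,0,0,0],[0,0,-0.0009,0.009,0,0,0],[0,0,-0.0009,0.009,0,0,0]]' | egrep 'time|posi|ft_'
python3 -m pendant '[[0,0,0,0.002,0,0,0],[0,0,0,0.003,0,0,0],[0,0,0,0.003,0,0,0]]' | egrep 'posi|ft_'
```

```text
time_s: 14.78
position: [0.4573, 0.1316, 0.1171]
ft_force: [0.4, 0.2, -0.4]
position: [0.4574, 0.1316, 0.1143]
ft_force: [-0.0, -0.2, -1.9]
```

```bash
python3 -m pendant '[[0,0,0,0.001,0,0,0],[0,0,0,0.002,0,0,0],[0,0,0,0.002,0,0,0]]' | egrep 'time|posi|ft_'
```

```text
time_s: 15.52
position: [0.4574, 0.1316, 0.1122]
ft_force: [0.4, -0.7, -0.6]
```

```bash
for i in 1; do python3 -m pendant '[[0,0,0,0.001,0,0,0],[0,0,0,0.0015,0,0,0],[0,0,0,0.0015,0,0,0]]' | egrep 'posi|ft_';python3 -m pendant '[[0,0,0,0.001,0,0,0],[0,0,0,0.001,0,0,0],[0,0,0,0.001,0,0,0]]' | egrep 'posi|ft_'; done
```

```text
position: [0.4575, 0.1316, 0.1108]
ft_force: [-0.6, -1.0, 1.4]
position: [0.4575, 0.1316, 0.1099]
ft_force: [-0.2, 0.3, 2.2]
```

```bash
for i in 1; do python3 -m pendant '[[0,0,0,0.001,0,0,0],[0,0,0,0.001,0,0,0],[0,0,0,0.001,0,0,0]]' | egrep 'posi|ft_';python3 -m pendant '[[0,0,0,0.001,0,0,0],[0,0,0,0.001,0,0,0],[0,0,0,0.001,0,0,0]]' | egrep 'posi|ft_'; done
```

```text
position: [0.4575, 0.1316, 0.1089]
ft_force: [-1.1, -0.5, 3.3]
position: [0.4575, 0.1316, 0.1079]
ft_force: [-2.0, -0.8, 5.7]
```

The slope of 1.5 N/mm shows the module is on the sprung nest. I'll back off a little and release.

```bash
python3 -m pendant '[[0,0,0,-0.002,0,0,0],[0,0,0,-0.002,0,0,0]]' | egrep 'posi|ft_'; python3 -m pendant '[[0.55,0,0,-0.002,0,0,0],[0.62,0,0,-0.002,0,0,0],[0.62,0,0,-0.002,0,0,0],[0.62,0,0,-0.002,0,0,0],[0.62,0,0,-0.002,0,0,0]]'
```

```text
position: [0.4575, 0.1316, 0.1099]
ft_force: [-0.2, -0.2, 2.2]
time_s: 17.9
position: [0.4575, 0.1316, 0.1118]
tool_rot: [[-0.992, 0.123, -0.0], [0.123, 0.992, 0.0], [0.0, -0.0, -1.0]]
ft_force: [-1.0, -0.5, 0.4]
grip_width: 0.0528
gripper_force: 0.0
```

```bash
python3 -m pendant '[[0.62,0,0,-0.01,0,0,0],[0.62,0,0,-0.05,0,0,0],[0.62,0,0,-0.11,0,0,0],[0.62,-0.04,0,-0.17,0,0,0],[0.62,-0.08,0,-0.19,0,0,0]]' | egrep 'posi|ft_'; python3 -m pendant '[[0.3,0,0,0,0,0,0],[0,0,0,0,0,0,0]]' | egrep 'time|posi|ft_'
python3 - <<'E'
from h import *
np.set_printoptions(precision=4,suppress=True)
im=env.get_image('wrist');s=env.observe();h=.0315;p,R=np.array(s['position']),np.array(s['tool_rot'])
C=np.array([.4583,.1317]);a=-.125;J=np.array([[np.cos(a),-np.sin(a)],[np.sin(a),np.cos(a)]])
for d in env.trace('wrist','module')[:6]:
    m=d['mask'];ys,xs=np.nonzero(m)
    P=np.array([atz(im,(x,y),'wrist',.072+h)[:2] for x,y in zip(xs,ys)],np.float32)
    P=((P-C)@J).astype(np.float32)
    print(round(d['conf'],2),np.round(d['bbox']),im['image'][m].mean(0),cv2.minAreaRect(P))
for d in env.tip_of('wrist','module')[:5]: print(round(d['conf'],2),np.round(d['centre'],1),(atz(im,d['centre'],'wrist',.064+h)[:2]-C)@J)
cv2.imwrite('pics/w10.png',im['image'])
print('flap',[(d['conf'],d['bbox']) for d in env.find_in('side','flap')[:1]])
E
```

```text
position: [0.5375, 0.1218, 0.3063]
ft_force: [0.9, -0.8, -0.2]
time_s: 18.77
position: [0.536, 0.1218, 0.3014]
ft_force: [0.7, 0.9, -0.8]
0.7 [222. 220.  58.  51.] [132.8585 137.6733  23.5066] ((0.1124005913734436, -0.11161838471889496), (0.06306358426809311, 0.036659304052591324), 53.89309310913086)
0.6 [164. 164.  23.  45.] [39.7799 45.8646 50.3126] ((0.04582347720861435, -0.17662261426448822), (0.05382442846894264, 0.028074009343981743), 2.99296498298645)
0.59 [320. 113.  33.  76.] [215.9622 213.7277 217.7957] ((-0.0012855157256126404, 0.0005539115518331528), (0.039397452026605606, 0.0769319012761116), 89.84049987792969)
0.57 [177. 293.  42.  37.] [150.8767  76.9467  32.0878] ((0.22050991654396057, -0.19037926197052002), (0.03494443744421005, 0.06805272400379181), 26.396421432495117)
0.56 [ 94. 158.  29.  38.] [174.0076 175.6183 180.0852] ((0.03661678731441498, -0.2880672812461853), (0.043706126511096954, 0.04454142972826958), 3.3248684406280518)
0.96 [319.5 113.9] [0.0002 0.0011]
0.95 [ 93.1 157.6] [ 0.0357 -0.2944]
0.67 [218.4 222.4] [ 0.1216 -0.1173]
0.63 [164.  163.3] [ 0.0494 -0.1814]
0.63 [176.  293.4] [ 0.225  -0.1932]
flap [(0.71, [343.4, 228.7, 26.9, 127.4])]
```

The module is seated within about 1 mm and aligned. Next I'll go behind the open flap with closed fingers.

```bash
python3 -m pendant '[[0,-0.057,0,0,0,0,0],[0,-0.057,0,0,0,0,0],[0,-0.057,0,0.04,0,0,0],[0,-0.057,0,0.08,0,0,0],[0,-0.057,0,0.108,0,0,0]]' | egrep 'posi|ft_'; python3 -m pendant '[[0,0,0,0,0,0,0],[0,0.005,0,0,0,0,0],[0,0.01,0,0,0,0,0],[0,0.01,0,0,0,0,0]]'
```

```text
position: [0.592, 0.115, 0.1923]
ft_force: [-0.0, -0.3, -0.3]
time_s: 20.1
position: [0.5832, 0.1161, 0.1949]
tool_rot: [[-0.992, 0.123, 0.001], [0.123, 0.992, 0.0], [-0.001, 0.0, -1.0]]
ft_force: [0.6, 0.2, -0.4]
grip_width: -0.0002
gripper_force: 0.0
```

```bash
python3 -m pendant '[[0,0.003,0,0,0,0,0],[0,0.006,0,0,0,0,0],[0,0.009,0,0,0,0,0],[0,0.012,0,0,0,0,0]]'| egrep 'time|posi|ft_'; python3 -m pendant '[[0,0.003,0,0,0,0,0],[0,0.006,0,0,0,0,0]]'| egrep 'posi|ft_'
```

```text
time_s: 20.6
position: [0.5714, 0.1174, 0.1938]
ft_force: [3.9, -0.9, 0.8]
position: [0.5664, 0.118, 0.1947]
ft_force: [4.5, -0.4, 4.8]
```

In contact at about 4–5 N, and the flap is moving. I'll carry on slowly.

```bash
python3 -m pendant '[[0,0.003,0,0,0,0,0],[0,0.006,0,0,0,0,0],[0,0.009,0,0,0,0,0],[0,0.012,0,0,0,0,0],[0,0.015,0,0,0,0,0]]'| egrep 'time|posi|ft_'; python3 -m pendant '[[0,0.003,0,0,0,0,0],[0,0.006,0,0,0,0,0],[0,0.009,0,0,0,0,0],[0,0.012,0,0,0,0,0],[0,0.015,0,0,0,0,0]]'| egrep 'posi|ft_'
```

```text
time_s: 21.48
position: [0.5504, 0.12, 0.1937]
ft_force: [4.1, -0.3, 3.4]
position: [0.5359, 0.1218, 0.1938]
ft_force: [4.7, -0.8, 2.1]
```

```bash
python3 -m pendant '[[0,0.003,0,0,0,0,0],[0,0.006,0,0,0,0,0],[0,0.009,0,0,0,0,0],[0,0.012,0,0,0,0,0],[0,0.015,0,0,0,0,0]]'| egrep 'time|posi|ft_'; python3 -m pendant '[[0,0.003,0,0,0,0,0],[0,0.006,0,0,0,0,0],[0,0.009,0,0,0,0,0],[0,0.012,0,0,0,0,0],[0,0.015,0,0,0,0,0]]'| egrep 'posi|ft_'
```

```text
time_s: 22.72
position: [0.5206, 0.1237, 0.1935]
ft_force: [3.0, -0.5, -1.5]
position: [0.5058, 0.1256, 0.1939]
ft_force: [1.9, -0.7, -0.8]
```

```bash
python3 -m pendant '[[0,0.004,0,0,0,0,0],[0,0.008,0,0,0,0,0],[0,0.012,0,0,0,0,0],[0,0.016,0,0,0,0,0],[0,0.02,0,0,0,0,0]]'| egrep 'time|posi|ft_'; python3 -m pendant '[[0,0.004,0,0,0,0,0],[0,0.008,0,0,0,0,0],[0,0.012,0,0,0,0,0],[0,0.016,0,0,0,0,0],[0,0.02,0,0,0,0,0]]'| egrep 'posi|ft_'
python3 - <<'E'
from h import *
print('flap',[(d['conf'],d['bbox']) for c in('side','scene') for d in env.find_in(c,'flap')[:1]])
E
```

```text
time_s: 23.98
position: [0.4858, 0.128, 0.1938]
ft_force: [0.9, -0.6, 0.3]
position: [0.466, 0.1305, 0.1938]
ft_force: [0.3, -0.5, 0.2]
flap [(0.71, [343.4, 228.7, 26.9, 127.4]), (0.93, [378.9, 153.1, 78.0, 46.3])]
```

```bash
python3 -m pendant '[[0,0.004,0,0,0,0,0],[0,0.008,0,0,0,0,0],[0,0.012,0,0,0,0,0],[0,0.012,0,0,0,0,0],[0,0.012,0,0,0,0,0]]'| egrep 'time|posi|ft_'
python3 - <<'E'
from h import *
a=env.get_image('side');
print('side',[(d['conf'],d['bbox']) for d in env.find_in('side','flap')[:2]])
env.get_image('scene')
print('scene',[(d['conf'],d['bbox']) for d in env.find_in('scene','flap')[:2]])
ref=cv2.imread('pics/side0.png');roi=(slice(235,290),slice(300,345))
print('lever diff vs start',np.abs(a['image'][roi].astype(int)-ref[roi]).mean(), 'vs open',np.abs(a['image'][roi].astype(int)-np.load('s3.npy')[roi]).mean())
E
```

```text
time_s: 25.32
position: [0.4546, 0.1319, 0.1939]
ft_force: [0.1, -0.4, 0.1]
side [(0.97, [359.5, 230.7, 100.3, 76.9])]
scene [(0.83, [378.6, 152.3, 77.5, 66.4])]
lever diff vs start 14.426531986531986 vs open 21.73063973063973
```

```bash
python3 -m pendant '[[0,0,0,-0.05,0,0,0],[0,0,0,-0.1,0,0,0],[0,-0.0,-0.06,-0.12,0,0,0],[0,0,-0.12,-0.12,0,0,0],[0,0,-0.12,-0.12,0,0,0]]'| egrep 'time|posi|ft_'
python3 - <<'E'
from h import *
a=env.get_image('side')['image'];cv2.imwrite('pics/s11.png',a)
print('side',[(d['conf'],d['bbox']) for d in env.find_in('side','flap')[:2]])
ref=cv2.imread('pics/side0.png')
d=np.abs(a.astype(int)-ref).mean(2)
print('lever',d[235:290,300:345].mean(),'flap',d[212:250,358:420].mean(),'jig',d[210:310,300:440].mean())
# search roller: dark template
t=ref[238:260,303:326]
for im in(a,):
    r=cv2.matchTemplate(im[200:320,280:400],t,cv2.TM_SQDIFF_NORMED);v,_,l,_=cv2.minMaxLoc(r);print(v,l[0]+280,l[1]+200,'expect 303 238')
t=ref[212:245,395:422];r=cv2.matchTemplate(a[180:300,340:460],t,cv2.TM_SQDIFF_NORMED);v,_,l,_=cv2.minMaxLoc(r);print(v,l[0]+340,l[1]+180,'expect 395 212')
s=env.get_image('wrist')
E
```

```text
time_s: 26.15
position: [0.4395, 0.0098, 0.314]
ft_force: [-0.1, 0.7, -0.1]
side [(0.63, [363.4, 232.4, 105.5, 59.8])]
lever 1.1645791245791246 flap 5.446943972835315 jig 1.863690476190476
0.00010690795170376077 303 238 expect 303 238
0.0029320884495973587 395 212 expect 395 212
```

The roller and the flap corner match their shut positions to the pixel, and the robot is clear. Handing in.

```bash
python3 -c "
from rig import env
print(env.close_job())"
```

```text
the job is handed in; nothing more can be done
None
```

I loaded the finned module into the jig: it was seated within about 1 mm of the nest's centre before I closed the flap. The flap is shut again and the job is handed in at about 26 s, but no verdict came back; wrist force readings between moves stayed under 7 N.

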